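Nest the dried sample pots

ROBOT

A 6-joint arm with a two-finger parallel gripper is mounted at the origin on the work surface. World frame = base frame: x ahead of the robot, y to its left, z up, the work surface at z = 0. Lengths are in mm, angles in degrees, forces in N, time in s.
With the tool pointing down it reaches from about 350 to 850 mm from the base axis. Payload 8.1 kg.
Tool frame: the origin (TCP) lies midway between the tips of the shut fingers; the grasp point (between the pads) lies 19 mm behind it; z points along the fingers, y is the line along which they close (so a half turn about z gives the same grasp; the last joint's range is limited). The gripper opens to 85 mm and grips with 20 to 120 N. Pads are 22 mm wide; open, the fingers measure 114 mm over their backs; the gripper's body (76 mm by 85 mm) begins 54 mm behind the grasp point. The pads swing forward as they close: fully open they stand 13 mm farther back than shut.
Start: joints at [-80.065, 7.471, 85.268, -0, 87.261, -4.893], TCP at [153.573, -580.018, 231.292] pointing down, gripper open.
Joint ranges: [-169.43, 169.43], [-51.17, 129.36], [1.28, 143.12], [-76.62, 256.62], [0, 156.53], [-152.29, 152.29]. Speed limits (degrees/s): [136.94, 136.94, 159.86, 180, 180, 180].

INTERFACE

Orientations are given as [roll, pitch, yaw] about the fixed x, y, z axes, in that order (R = Rz(yaw) Ry(pitch) Rx(roll)).
In Python, from bench import r gives the robot as it stands.
- The arm moves only by the tool pendant, called after "Request:" as name([rows], argument=value, ...), one row to a line, values as JSON. Schema: {"type":"object","properties":{"steps":{"type":"array","items":{"type":"array","items":{"type":"array","items":{"type":"number"},"minItems":7,"maxItems":7},"minItems":1,"maxItems":8},"minItems":1,"maxItems":1},"grip_force":{"type":"number"},"only":{"type":"string"},"quiet":{"type":"boolean"},"lines":{"type":"string"}},"required":["steps"],"additionalProperties":false}. steps is a list that holds a single list of rows (three levels of brackets), with 1 to 8 rows, each of 7 numbers: a rotation vector rx, ry, rz in degrees, then dx, dy, dz in mm, then the finger opening in mm; each row is the pose to reach, as a shift and turn from the pose commanded when the call began, along the tool's axes at that moment; what a row does not reach only later rows make up. A row lasts 1/8 s, in which the tool goes at most 62.5 mm and 10.7 degrees, less where a joint would pass 70% of its speed; a pose out of reach is approached as far as the arm can. The fingers move at their own pace and stop on an object; grip_force is the grip in N (left out, the last holds). Time passes only in rows, so rows that do not move let the fingers close. The tool returns the time, the measured TCP pose, the force, the opening and the grip force at its end. only (a regular expression) keeps the lines of the reply that match it, lines (a string "A,B") keeps lines A to B, and quiet returns only ok. Input that does not fit is refused with a message, and nothing moves.
- r.sense(): the state, without advancing time (a new reading comes with each control period).
- r.snapshot(name): name is "scene" or "side" or "wrist"; returns a dict with "pixels" (480x640x3 uint8, blue, green, red), "fx", "fy", "cx", "cy" (pixels), "D" ([k1, k2, p1, p2, k3] as OpenCV has them; the pictures are not rectified), "pose" (4x4, takes a point from camera to world coordinates). Camera axes: x right, y up, looking along -z (the intrinsics and any distortion apply to the point x, -y, -z); pixel columns grow to the right and rows downward; lengths in mm; the calibration is good to about 2 mm. A picture is of the moment at which its call begins. There is no depth.
- r.hand_in(): hands the job in; it is judged then, once.
The state is a dict: "time": time; "joint_pos": joint angles; "qd": joint speeds; "joint_efforts": joint torques, N m; "tool_pos": TCP position; "tcp_rot": TCP orientation; "ft_force": force on the tool from outside, world axes, zero at the start; "wrist_torque": the same for the moment, N m; "finger_gap": finger opening in mm; "grip_force": force on a finger pad.
Only numpy, scipy, OpenCV 4.12 (cv2) and the standard library are available. Lean on these libraries where they do the work, as an engineer would, in place of code of your own. Each camera call takes 0.05 s, during which the arm holds its last target. There are 200 camera calls.

TASK

Take the two sample pots out of the sloping drying rack and nest both into one of the two pots of the same size standing on the bench mat, one on top of the other (either first), so that the three make one straight upright stack. One of the standing pots still has a tall stopper in it and a pot put in there will not go fully home: if you feel that, lift off again and use the other. Press each pot straight down with a firm push of about 10 N, never roughly, until its shoulder sits fully home on the rim below; leave the stack and the pot with the stopper standing free where they stood, and do not shift anything else.

Things in the scene. Friction and masses are not known exactly. Their poses are not given: they have to be found in the camera images.
- pot_c: white tapered pot, about 60 g, 85 mm high, standing loose and upright on the mat: cone from a 32 mm foot to 49 mm at 55 mm height, there a shoulder steps out to a straight collar, 58 mm outside, 53 inside, 30 high. Grip the collar. Origin: centre of the underside; z: axis, to the mouth. A pot fully home in another stands 30 mm higher than it, shoulder on rim, 2 mm play all round on the way in.
- pot_d: the other standing pot on the mat, identical to pot_c, 95 mm or more away. In one of pot_c and pot_d (it differs each time) stands a white stopper, 22 mm wide, its top 52 mm above the pot's underside: a pot put in there stops 52 mm, not 30 mm, above it. The other holds only a thin white liner disc that is not in the way.
- pot_a: pot identical to pot_c, same origin and axes. It starts loose in a pocket of the rack, mouth up, leaning about 32 degrees from vertical towards +x of the rack, away from the robot; 40 mm of its foot end is in the pocket with about 1 mm play, its collar clear above. It comes out along its own axis: 50 mm of travel clears it.
- pot_b: the other pot in the rack, identical to pot_a, in the other pocket, 120 mm away along the rack's y.
- rack: grey sloping drying rack, fixed, 150 x 250 mm, up to about 90 mm high, with two tilted pockets. Origin: under it on the bench; +x: the side to which the pots lean; y: along the row of pockets. The feet of the pots stand at x = -40 mm, y = -60 and +60 mm, z = 32 mm.
- small_pot: bystander: a smaller pot of the same form, 60 mm high, 44 mm wide, standing on the same mat 75 mm or more from the others. Not part of the job. Origin under its foot.
- screw_cap: bystander: white screw cap, 38 mm wide, 12 mm high, lying on the mat. Origin: underside.
- jar: bystander: amber jar, 68 mm wide, 85 mm high, beyond the work area. Origin: underside.
- bottle: bystander: white bottle, 72 mm wide, 150 mm high, out on the side. Origin: underside.
- timer: bystander: flat bench timer 50 x 70 x 18 mm, between mat and rack, nearer the robot. Origin: underside.

How it is judged (in metres and radians):
On the way, in this order (a step that is already met when the one before it is completed fails the run):
1. one pot from the rack is fully home in a standing pot and is pressed down on it with more than 4 N (((z of pot_a in the frame of pot_c between 0.026 and 0.034 m and horizontal distance between pot_a and pot_c below 0.0045 m and angle between the z axis of pot_a and the z axis of pot_c, either way round below 0.06 rad and contact force between pot_a and pot_c above 4 N and angle between pot_c's own z axis and vertical below 0.08 rad) or (z of pot_b in the frame of pot_c between 0.026 and 0.034 m and horizontal distance between pot_b and pot_c below 0.0045 m and angle between the z axis of pot_b and the z axis of pot_c, either way round below 0.06 rad and contact force between pot_b and pot_c above 4 N and angle between pot_c's own z axis and vertical below 0.08 rad) or (z of pot_a in the frame of pot_d between 0.026 and 0.034 m and horizontal distance between pot_a and pot_d below 0.0045 m and angle between the z axis of pot_a and the z axis of pot_d, either way round below 0.06 rad and contact force between pot_a and pot_d above 4 N and angle between pot_d's own z axis and vertical below 0.08 rad) or (z of pot_b in the frame of pot_d between 0.026 and 0.034 m and horizontal distance between pot_b and pot_d below 0.0045 m and angle between the z axis of pot_b and the z axis of pot_d, either way round below 0.06 rad and contact force between pot_b and pot_d above 4 N and angle between pot_d's own z axis and vertical below 0.08 rad))), for 0.1 s.
2. the other pot is fully home in the first one and is pressed down on it with more than 4 N (((z of pot_a in the frame of pot_c between 0.026 and 0.034 m and horizontal distance between pot_a and pot_c below 0.0045 m and angle between the z axis of pot_a and the z axis of pot_c, either way round below 0.06 rad and z of pot_b in the frame of pot_a between 0.026 and 0.034 m and horizontal distance between pot_b and pot_a below 0.0045 m and angle between the z axis of pot_b and the z axis of pot_a, either way round below 0.06 rad and contact force between pot_b and pot_a above 4 N and angle between pot_c's own z axis and vertical below 0.08 rad) or (z of pot_b in the frame of pot_c between 0.026 and 0.034 m and horizontal distance between pot_b and pot_c below 0.0045 m and angle between the z axis of pot_b and the z axis of pot_c, either way round below 0.06 rad and z of pot_a in the frame of pot_b between 0.026 and 0.034 m and horizontal distance between pot_a and pot_b below 0.0045 m and angle between the z axis of pot_a and the z axis of pot_b, either way round below 0.06 rad and contact force between pot_a and pot_b above 4 N and angle between pot_c's own z axis and vertical below 0.08 rad) or (z of pot_a in the frame of pot_d between 0.026 and 0.034 m and horizontal distance between pot_a and pot_d below 0.0045 m and angle between the z axis of pot_a and the z axis of pot_d, either way round below 0.06 rad and z of pot_b in the frame of pot_a between 0.026 and 0.034 m and horizontal distance between pot_b and pot_a below 0.0045 m and angle between the z axis of pot_b and the z axis of pot_a, either way round below 0.06 rad and contact force between pot_b and pot_a above 4 N and angle between pot_d's own z axis and vertical below 0.08 rad) or (z of pot_b in the frame of pot_d between 0.026 and 0.034 m and horizontal distance between pot_b and pot_d below 0.0045 m and angle between the z axis of pot_b and the z axis of pot_d, either way round below 0.06 rad and z of pot_a in the frame of pot_b between 0.026 and 0.034 m and horizontal distance between pot_a and pot_b below 0.0045 m and angle between the z axis of pot_a and the z axis of pot_b, either way round below 0.06 rad and contact force between pot_a and pot_b above 4 N and angle between pot_d's own z axis and vertical below 0.08 rad))), for 0.1 s.
At the end, for the whole second after the job is handed in: Both rack pots are stacked in one standing pot, at rest: each 30 mm (26 to 34) above the one it sits in, centred within 4.5 mm, straight within 0.06 rad. Both mat pots stand on the mat within 40 mm of where they stood; all four upright within 0.08 rad; nothing held (((z of pot_a in the frame of pot_c between 0.026 and 0.034 m and horizontal distance between pot_a and pot_c below 0.0045 m and angle between the z axis of pot_a and the z axis of pot_c, either way round below 0.06 rad and z of pot_b in the frame of pot_a between 0.026 and 0.034 m and horizontal distance between pot_b and pot_a below 0.0045 m and angle between the z axis of pot_b and the z axis of pot_a, either way round below 0.06 rad) or (z of pot_b in the frame of pot_c between 0.026 and 0.034 m and horizontal distance between pot_b and pot_c below 0.0045 m and angle between the z axis of pot_b and the z axis of pot_c, either way round below 0.06 rad and z of pot_a in the frame of pot_b between 0.026 and 0.034 m and horizontal distance between pot_a and pot_b below 0.0045 m and angle between the z axis of pot_a and the z axis of pot_b, either way round below 0.06 rad) or (z of pot_a in the frame of pot_d between 0.026 and 0.034 m and horizontal distance between pot_a and pot_d below 0.0045 m and angle between the z axis of pot_a and the z axis of pot_d, either way round below 0.06 rad and z of pot_b in the frame of pot_a between 0.026 and 0.034 m and horizontal distance between pot_b and pot_a below 0.0045 m and angle between the z axis of pot_b and the z axis of pot_a, either way round below 0.06 rad) or (z of pot_b in the frame of pot_d between 0.026 and 0.034 m and horizontal distance between pot_b and pot_d below 0.0045 m and angle between the z axis of pot_b and the z axis of pot_d, either way round below 0.06 rad and z of pot_a in the frame of pot_b between 0.026 and 0.034 m and horizontal distance between pot_a and pot_b below 0.0045 m and angle between the z axis of pot_a and the z axis of pot_b, either way round below 0.06 rad)) and angle between each of pot_a, pot_b, pot_c, pot_d's own z axis and vertical below 0.08 rad and distance of each of pot_c, pot_d from where it was at the start of the episode below 0.04 m and height (world z) of each of pot_c, pot_d below 0.012 m and linear speed of each of pot_a, pot_b, pot_c, pot_d below 0.02 m/s); the robot touches nothing.
It fails at once if something else on the bench is shifted by more than 25 mm (distance of any of small_pot, screw_cap, jar, bottle, timer from where it was at the start of the episode above 0.025 m).
It fails at once if a standing pot is shoved by more than 60 mm or tipped over (distance of any of pot_c, pot_d from where it was at the start of the episode above 0.06 m or angle between any of pot_c, pot_d's own z axis and vertical above 0.5 rad).
It fails at once if a pot is pressed roughly, with more than 45 N, on another (contact force between any of pot_a, pot_b and pot_c above 45 N or contact force between any of pot_a, pot_b and pot_d above 45 N or contact force between pot_a and pot_b above 45 N).
It also fails if it takes over 72 s, if anything falls off the work surface, if the arm or the gripper's body presses on something with over 40 N, if the wrist force passes 120 N, or if a joint passes its speed limit or range.

## Working session

There is one attempt and no reset: what is moved stays moved. The work goes in short steps, Python scripts to look and compute and a tool call to move; the robot and the scene stay as the last step left them, time stands still between calls to the robot, and variables do not carry over. Pictures are saved under pics/ and viewed, at most 10 in all, crops included, and the job is handed in when it is done.

```bash
ls; mkdir -p pics
```

Run:
```python
from bench import r
import cv2,numpy as np
for n in("scene","side","wrist"):
    s=r.snapshot(n);cv2.imwrite(f"pics/{n}0.png",s["pixels"]);print(n,s["fx"],s["cx"],s["cy"],s["D"],np.round(s["pose"],3).tolist())
print(r.sense())
```

```text
bench.py
pics
scene 558.6520750813056 321.50915846512856 245.4660104971171 [-0.15618  0.       0.       0.       0.     ] [[-0.792, -0.495, 0.358, 1030.88], [0.611, -0.64, 0.466, 673.121], [-0.001, 0.588, 0.809, 1084.368], [0.0, 0.0, 0.0, 1.0]]
side 581.4691266227995 316.9487361773544 235.41925738496377 [-0.01580814  0.          0.          0.          0.        ] [[-0.945, 0.21, -0.251, 340.68], [-0.327, -0.625, 0.709, 814.792], [-0.008, 0.752, 0.659, 732.849], [0.0, 0.0, 0.0, 1.0]]
wrist 377.8211127466642 313.73095833738296 239.63780349486697 [0.00025057 0.         0.         0.         0.        ] [[0.256, 0.918, 0.302, 230.334], [-0.967, 0.244, 0.079, -557.955], [-0.002, -0.312, 0.95, 372.486], [0.0, 0.0, 0.0, 1.0]]
{'time': 0.15, 'joint_pos': array([-8.00633874e+01,  7.50557190e+00,  8.53147545e+01, -1.89714532e-04,
        8.72601526e+01, -4.89200753e+00]), 'qd': array([ 0.01657407, -0.08709075, -0.31446476, -0.02864522, -0.00330173,
       -0.05130008]), 'joint_efforts': array([-1.05230200e-03, -5.70059323e+01, -5.01162744e+01, -3.73975390e-04,
        9.55277734e-03,  7.64782499e-06]), 'tool_pos': array([ 153.51710508, -579.60289746,  230.48303252]), 'tcp_rot': array([-1.79919798e+02, -6.67428887e-03,  1.48286247e+01]), 'ft_force': array([-0.09059264,  0.09294367,  0.16137371]), 'wrist_torque': array([ 0.01680323, -0.03231493, -0.05677073]), 'grip_force': 0.0, 'finger_gap': 85.3177671286192}
```
View pics/scene0.png

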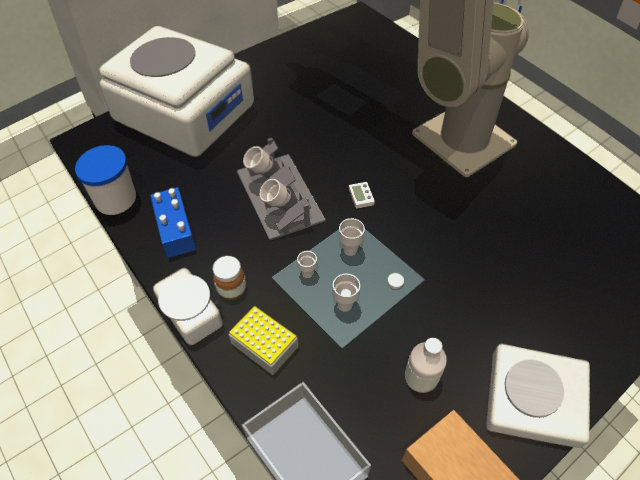

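View pics/side0.png

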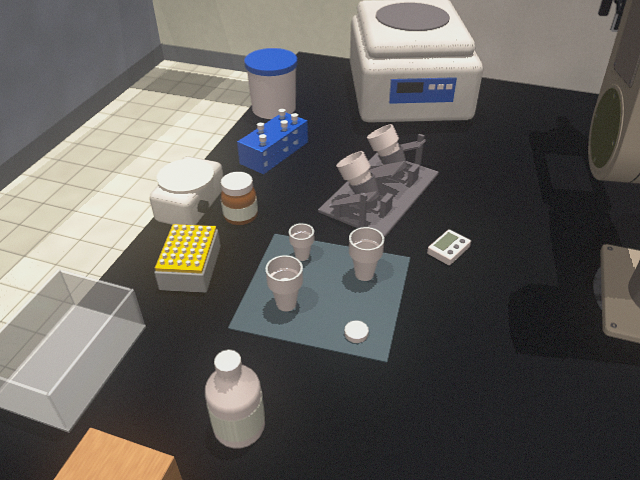

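The scene view shows the standing pot mouths at (351,228) and (346,285), the small pot at (307,260), and the rack mouths at (255,157) and (273,191). In the side view the standing pots are at (367,238) and (284,268), and the rack mouths at (383,135) and (353,165). I'll zoom in on both.

Run:
```python
import cv2,numpy as np
a=cv2.imread("pics/scene0.png")[140:320,230:363];b=cv2.imread("pics/side0.png")[120:320,260:400]
a=cv2.resize(a,None,fx=2.8,fy=2.8,interpolation=2);b=cv2.resize(b,None,fx=2.8,fy=2.8,interpolation=2)
h=max(a.shape[0],b.shape[0]);c=np.zeros((h,a.shape[1]+b.shape[1],3),np.uint8)
c[:a.shape[0],:a.shape[1]]=a;c[:b.shape[0],a.shape[1]:]=b;print(c.shape);cv2.imwrite("pics/crop.png",c)
```

```text
(560, 764, 3)
```

View pics/crop.png

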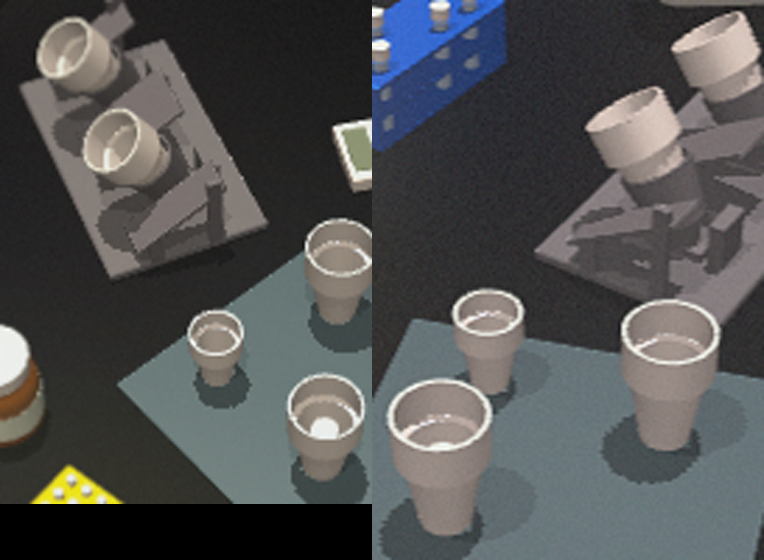

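The white disc in the standing pot at scene (346,294) is about 22 mm wide and about 30 mm below the rim, so it is the stopper. The other pot, at (351,228), looks empty and is my target. Next I'll measure positions.

Create h.py:
```python
import cv2,numpy as np
from bench import r
from scipy.spatial.transform import Rotation as R
def cast(s,uv,z):
    K=np.array([[s["fx"],0,s["cx"]],[0,s["fy"],s["cy"]],[0,0,1]])
    p=cv2.undistortPoints(np.array(uv,float).reshape(-1,1,2),K,np.array(s["D"],float)).reshape(-1,2)
    d=np.c_[p[:,0],-p[:,1],-np.ones(len(p))]@s["pose"][:3,:3].T;o=s["pose"][:3,3]
    return o+d*((z-o[2])/d[:,2])[:,None]
def tool():
    s=r.sense();return np.array(s["tool_pos"]),R.from_euler("xyz",s["tcp_rot"],degrees=True)
def delta(p,rot):
    "row numbers from the present tool pose to (p, rot)"
    t,q=tool();return np.round(np.r_[(q.inv()*rot).as_rotvec(degrees=True),q.inv().apply(np.array(p)-t)],2)
```

Run:
```python
from h import *
for n,boxes in(("scene",[(335,215,370,262),(328,270,365,315),(240,145,272,175),(256,178,292,208)]),("side",[(343,225,390,285),(260,250,308,315)])):
    s=r.snapshot(n);im=s["pixels"];g=cv2.cvtColor(im,6)
    for i,(x0,y0,x1,y1) in enumerate(boxes):
        c=im[y0:y1,x0:x1].astype(int);m=((c[...,2]-c[...,0]>8)&(c[...,2]>110)).astype(np.uint8)
        if i>=2: m=((c[...,2]>125)).astype(np.uint8)
        k,_=cv2.findContours(m,0,1);k=max(k,key=cv2.contourArea);x,y,w,hh=cv2.boundingRect(k)
        print(n,i,cv2.contourArea(k),"bbox",x+x0,y+y0,w,hh)
        if n=="scene" or 1:
            br=(g[y0:y1,x0:x1]>185).astype(np.uint8);kk=np.argwhere(br)[:,::-1]
            print("  bright n",len(kk), kk.min(0)+[x0,y0],kk.max(0)+[x0,y0])
            # upper half of hull -> rim ellipse
            e=cv2.fitEllipse(cv2.convexHull(kk.astype(np.int32)));c0=np.array(e[0])+[x0,y0]
            print("  ell",np.round(c0,1),np.round(e[1],1),np.round(e[2]),cast(s,c0,85 if i<2 else 104).round(1), cast(s,[x+x0+w/2,c0[1]],85).round(1))
```

```text
scene 0 622.5 bbox 339 219 25 36
  bright n 66 [339 218] [364 238]
  ell [351.4 228. ] [20.  24.9] 93.0 [[505.  100.3  85. ]] [[504.9 100.4  85. ]]
scene 1 665.5 bbox 333 274 27 37
  bright n 144 [333 274] [359 296]
  ell [346.1 284.8] [22.8 27.3] 92.0 [[610.  210.2  85. ]] [[609.3 210.7  85. ]]
scene 2 494.0 bbox 240 146 32 29
  bright n 53 [244 147] [262 166]
  ell [252.9 156.7] [14.8 22.7] 38.0 [[ 565.3 -209.8  104. ]] [[ 550.1 -222.1   85. ]]
scene 3 603.0 bbox 256 178 35 30
  bright n 81 [260 179] [279 200]
  ell [269.5 189.8] [17.4 24.5] 33.0 [[594.7 -94.1 104. ]] [[ 578.7 -103.1   85. ]]
side 0 1261.5 bbox 349 227 35 54
  bright n 136 [349 227] [383 249]
  ell [366.3 238.3] [22.8 34.7] 93.0 [[506.5  98.6  85. ]] [[506.2  98.5  85. ]]
side 1 1399.0 bbox 266 256 36 55
  bright n 188 [266 255] [302 280]
  ell [283.6 267.8] [25.5 36.7] 86.0 [[612.1 209.   85. ]] [[611.6 208.8  85. ]]
```

Add to h.py:
```python
def rack(yaw=-14.3,tilt=32):
    c,s=np.cos(np.radians(yaw)),np.sin(np.radians(yaw));yr=np.array([-s,c,0]);xr=np.array([c,s,0]);t=np.radians(tilt)
    a=xr*np.sin(t)+np.array([0,0,np.cos(t)]);x=np.cross(-yr,-a);return a,R.from_matrix(np.c_[x,-yr,-a])
```

```bash
python3 -c "
from h import *
a,q=rack();print(a,delta(np.array([580,-152,104])+110*a,q))"
```

```text
[ 0.5135001  -0.13088954  0.8480481 ] [   8.08  -31.29   28.37  572.68 -275.97   33.78]
```

Request:
pendant([
  [[1,-4,3.5,54,-26,0,85],[2,-8,7,108,-52,0,85],[3,-12,10.5,162,-78,0,85],[4,-16,14,216,-104,0,85],[5,-20,17.5,270,-130,6,85],[6,-24,21,324,-156,12,85],[7,-28,24.5,378,-182,18,85],[8.1,-31.3,28.4,432,-208,24,85]],
], grip_force=40)

```text
time: 1.25
tool_pos: [519.4, -266.7, 206.9]
tcp_rot: [179.9, 32.1, -14.5]
ft_force: [0.8, -1.5, 0.8]
finger_gap: 84.8
grip_force: 0.0
```

Run:
```python
from h import *
a,q=rack();print(delta(np.array([580,-152,104])+110*a,q))
```

```text
[ 3.0000e-02  1.1000e-01 -1.4000e-01  7.9930e+01 -1.2626e+02 -3.9030e+01]
```

Request:
pendant([
  [[0,0,0,27,-42,-13,85],[0,0,0,54,-84,-26,85],[0,0,0,80,-126,-39,85],[0,0,0,80,-126,-39,85]],
])

```text
time: 1.75
tool_pos: [636.4, -164.4, 194.6]
tcp_rot: [-180.0, 32.2, -14.0]
ft_force: [0.2, 0.0, 0.0]
finger_gap: 85.3
grip_force: 0.0
```

Run:
```python
from h import *
s=r.snapshot("wrist");cv2.imwrite("pics/w1.png",s["pixels"]);print(s["pose"].round(2).tolist())
```

```text
[[-0.24, 0.62, 0.75, 775.16], [-0.97, -0.15, -0.19, -198.11], [-0.0, -0.77, 0.64, 272.1], [0.0, 0.0, 0.0, 1.0]]
```

View pics/w1.png

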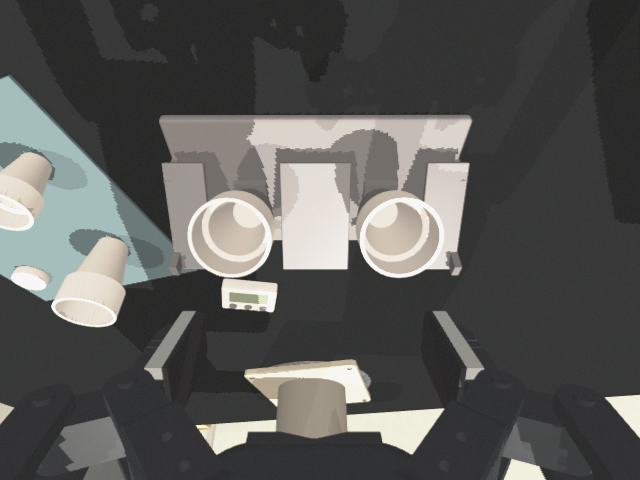

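Run:
```python
from h import *
s=r.snapshot("wrist");g=cv2.cvtColor(s["pixels"],6);P=[]
for x0,y0,x1,y1 in((183,185,279,283),(352,185,449,283)):
    m=(g[y0:y1,x0:x1]>225).astype(np.uint8);n,l,st,_=cv2.connectedComponentsWithStats(m);i=1+np.argmax(st[1:,2]*st[1:,3])
    k=np.argwhere(l==i)[:,::-1].astype(np.int32);h=cv2.convexHull(k);e=cv2.fitEllipse(h);c=np.array(e[0])+[x0,y0]
    w=cast(s,c,104.1)[0];P.append(w);print(np.round(e,1) if 0 else e,c,w)
d=P[0]-P[1];print(np.linalg.norm(d),np.degrees(np.arctan2(-d[0],d[1])))
for yaw in(-14,-14.3):
  a,q=rack(yaw)
  for p in P: print(delta(p-31*a,q))
```

```text
((43.12504196166992, 50.832218170166016), (77.59312438964844, 84.75455474853516), 114.8851547241211) [226.12504196 235.83221817] [595.18361712 -92.67980586 104.1       ]
((49.491920471191406, 52.343631744384766), (81.2144775390625, 92.03411865234375), 103.5793228149414) [401.49192047 237.34363174] [ 563.73822199 -210.38804201  104.1       ]
121.83612655059484 -14.957104856104323
[-9.0000e-02  7.0000e-02 -2.5000e-01  8.4000e-01 -6.3000e+01  1.3969e+02]
[-9.0000e-02  7.0000e-02 -2.5000e-01 -3.6000e-01  5.8830e+01  1.4057e+02]
[ 7.0000e-02  7.0000e-02  1.0000e-02  8.4000e-01 -6.3090e+01  1.3969e+02]
[ 7.0000e-02  7.0000e-02  1.0000e-02 -3.6000e-01  5.8740e+01  1.4057e+02]
```

Add to h.py:
```python
def ring(g,c,rad,thr=225,it=4):
    "centre of a bright rim ring near c with outer radius about rad (px)"
    ys,xs=np.nonzero(g>thr);k=np.c_[xs,ys].astype(float);c=np.array(c,float)
    for _ in range(it):
        d=np.hypot(*(k-c).T);m=k[(d<rad*1.1)&(d>rad*.8)];e=cv2.fitEllipse(cv2.convexHull(m.astype(np.int32)));c=np.array(e[0])
    return c,e
```

Run:
```python
from h import *
s=r.snapshot("wrist");g=cv2.cvtColor(s["pixels"],6);P=[]
for c in((230.5,233.5),(400.5,234)):
    c,e=ring(g,c,43);w=cast(s,c,104.1)[0];P.append(w);print(e,w)
d=P[0]-P[1];print(np.linalg.norm(d),np.degrees(np.arctan2(-d[0],d[1])))
a,q=rack()
for p in P: print(delta(p-31*a,q))
```

```text
((224.6602325439453, 238.29237365722656), (80.22745513916016, 90.2992935180664), 154.64645385742188) [591.60077804 -91.2775168  104.1       ]
((399.0464782714844, 236.00344848632812), (80.9862289428711, 90.56031036376953), 105.91920471191406) [ 563.80604305 -210.18137563  104.1       ]
122.10927457280667 -13.157098510741985
[ 3.0000e-02  2.0000e-02 -7.0000e-02 -2.0400e+00 -6.4390e+01  1.4246e+02]
[ 3.0000e-02  2.0000e-02 -7.0000e-02  1.7000e-01  5.7690e+01  1.4123e+02]
```

Request:
pendant([
  [[0,0,0,0,-30,30,85],[0,0,0,0,-60,60,85],[0,0,0,0,-60,60,85],[0,0,0,0,-60,60,85]],
])

```text
time: 2.4
tool_pos: [618.9, -103.7, 148.5]
tcp_rot: [179.9, 31.9, -14.4]
ft_force: [-0.4, -0.7, 0.5]
finger_gap: 84.8
grip_force: 0.0
```

Run:
```python
from h import *
s=r.snapshot("wrist");cv2.imwrite("pics/w2.png",s["pixels"])
```

```text
(no output)
```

View pics/w2.png

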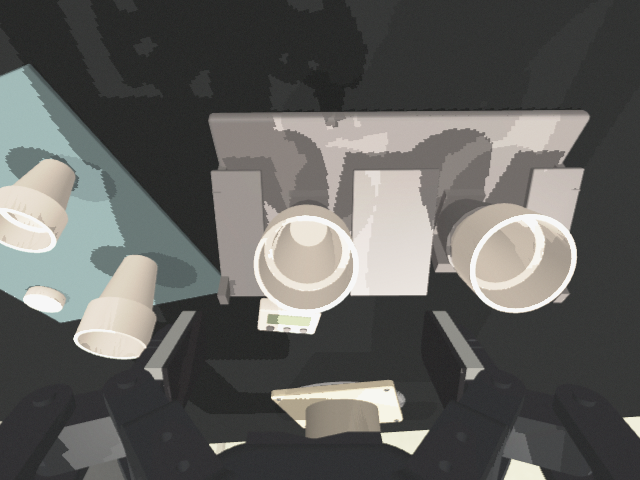

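Run:
```python
from h import *
s=r.snapshot("wrist");g=cv2.cvtColor(s["pixels"],6);a,q=rack()
p=cast(s,[306.5,264.5],104.1)[0];print(p,delta(p-31*a,q))
# left/right/top/bottom edges of the ring
for row in(264,):
  b=np.nonzero(g[row,240:375]>225)[0]+240;print(b)
b=np.nonzero(g[200:320,306]>225)[0]+200;print(b)
p=cast(s,[523.5,263],104.1)[0];print(p,delta(p-31*a,q))
```

```text
[595.53329216 -92.7998711  104.1       ] [-2.000e-02 -1.900e-01 -1.500e-01  1.260e+00 -4.970e+00  8.277e+01]
[254 255 256 257 268 269 270 271 272 273 274 339 340 341 342 343 344 345
 346 353 354 355 356 357 358 359 360 361 362 363 364 365 366 367]
[216 217 218 219 220 221 222 223 224 225 226 227 228 229 230 231 232 233
 234 235 236 237 238 239 240 241 242 243 244 245 284 285 286 287 288 289
 290 309 310 311 312 313 314 315 316 319]
[ 567.03348703 -208.37665389  104.1       ] [-2.0000e-02 -1.9000e-01 -1.5000e-01  2.3600e+00  1.1406e+02  8.2240e+01]
```

Request:
pendant([
  [[0,0,0,1.2,-5,25,85],[0,0,0,1.2,-5,55,85],[0,0,0,1.2,-5,82,85],[0,0,0,1.2,-5,82,85],[0,0,0,1.2,-5,82,55],[0,0,0,1.2,-5,82,45],[0,0,0,1.2,-5,82,45],[0,0,0,1.2,-5,82,45]],
], grip_force=40)

```text
time: 3.5
tool_pos: [580.9, -87.9, 79.0]
tcp_rot: [179.9, 31.7, -14.4]
ft_force: [2.4, -2.4, 5.8]
finger_gap: 57.9
grip_force: 42.6
```

Run:
```python
from h import *
s=r.snapshot("wrist");cv2.imwrite("pics/w3.png",s["pixels"]);print(tool()[0],r.sense()["finger_gap"],r.sense()["grip_force"])
```

```text
[580.84301316 -87.89274209  79.00237269] 57.50805341266316 42.56484657526016
```

View pics/w3.png

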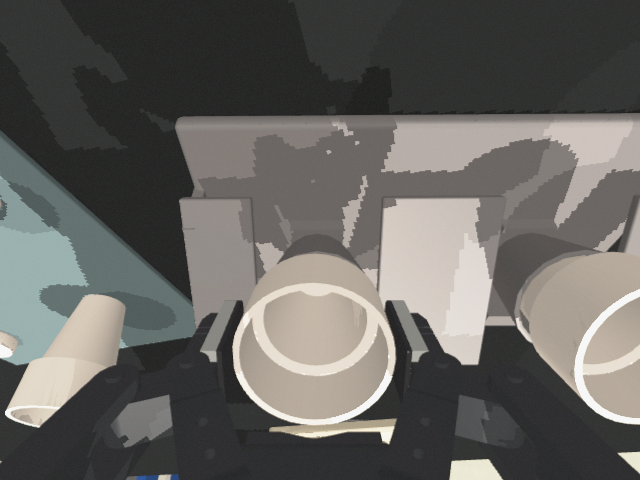

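The grip is good: 57.9 mm gap, pads on the collar, ring centred near (314,353). Now I'll pull it out along its axis.

Request:
pendant([
  [[0,0,0,0,0,-12,45],[0,0,0,0,0,-30,45],[0,0,0,0,0,-50,45],[0,0,0,0,0,-75,45],[0,0,0,0,0,-110,45],[0,0,0,0,0,-140,45],[0,0,0,0,0,-140,45]],
], grip_force=40)

```text
time: 4.42
tool_pos: [652.9, -105.7, 198.1]
tcp_rot: [180.0, 31.7, -14.3]
ft_force: [-0.1, -0.3, -0.4]
finger_gap: 57.7
grip_force: 42.8
```

Run:
```python
from h import *
s=r.snapshot("wrist");g=cv2.cvtColor(s["pixels"],6);cv2.imwrite("pics/w4.png",s["pixels"])
t,q=tool();C=np.eye(4);C[:3,:3]=q.as_matrix();C[:3,3]=t
s["pose"]=np.linalg.inv(C)@s["pose"];print(s["pose"].round(2).tolist())
b=np.nonzero(g[350:450,314]>225)[0]+350;print(b)
for row in(345,352,358):print(row,(np.nonzero(g[row,215:415]>215)[0]+215).tolist())
# bottom rim outer edge -> tool x of far rim; 
for z in(-28,-29.5,-31): print(z,cast(s,[[314,b.max()+.5],[314,283.5],[234,352],[395,352]],z).round(1).tolist())
```

```text
[[0.0, 0.95, 0.31, 78.96], [1.0, -0.0, -0.0, -1.03], [-0.0, 0.31, -0.95, -144.25], [0.0, 0.0, 0.0, 1.0]]
[367 368 369 370 371 372 373 374]
345 [232, 233, 234, 235, 236, 237, 238, 239, 240, 260, 261, 262, 263, 264, 265, 266, 267, 268, 269, 270, 271, 272, 358, 359, 360, 361, 362, 363, 364, 365, 366, 367, 368, 369, 370, 388, 389, 390, 391, 392, 393]
352 [233, 234, 235, 236, 237, 238, 239, 265, 266, 267, 268, 269, 270, 271, 272, 273, 274, 275, 276, 277, 278, 352, 353, 354, 355, 356, 357, 358, 359, 360, 361, 362, 363, 364, 365, 389, 390, 391, 392, 393, 394]
358 [233, 234, 235, 236, 237, 238, 239, 271, 272, 273, 274, 275, 276, 277, 278, 279, 280, 281, 282, 283, 284, 285, 286, 287, 288, 343, 344, 345, 346, 347, 348, 349, 350, 351, 352, 353, 354, 355, 356, 357, 358, 359, 389, 390, 391, 392, 393, 394]
-28 [[-10.8, -0.9, -28.0], [25.6, -0.9, -28.0], [-1.2, -29.6, -28.0], [-1.2, 28.1, -28.0]]
-29.5 [[-9.6, -0.9, -29.5], [26.3, -0.9, -29.5], [-0.2, -29.2, -29.5], [-0.2, 27.7, -29.5]]
-31 [[-8.5, -0.9, -31.0], [27.0, -0.9, -31.0], [0.9, -28.8, -31.0], [0.9, 27.4, -31.0]]
```

Add to h.py:
```python
def held(z=-28,thr=215):
    "rim of the held pot in tool frame: x from the column edges, y from row edges"
    s=r.snapshot("wrist");g=cv2.cvtColor(s["pixels"],6)
    t,q=tool();C=np.eye(4);C[:3,:3]=q.as_matrix();C[:3,3]=t;s["pose"]=np.linalg.inv(C)@s["pose"]
    for u in(305,314,323):
        b=np.nonzero(g[270:435,u]>thr)[0]+270;gap=np.split(b,np.nonzero(np.diff(b)>1)[0]+1)
        print(u,[(int(k[0]),int(k[-1])) for k in gap if len(k)],cast(s,[[u,b.min()-.5],[u,b.max()+.5]],z).round(1).tolist())
    return s,g
```

Run:
```python
from h import *
held();held(thr=190)
```

```text
305 [(283, 292), (364, 374), (419, 434)] [[26.6, -3.9, -28.0], [-37.6, -4.4, -28.0]]
314 [(283, 295), (366, 374), (420, 423)] [[26.6, -0.9, -28.0], [-32.3, -0.9, -28.0]]
323 [(284, 295), (365, 374), (419, 423)] [[26.2, 2.1, -28.0], [-32.3, 2.5, -28.0]]
305 [(283, 293), (364, 374), (418, 434)] [[27.0, -3.9, -28.0], [-36.8, -4.4, -28.0]]
314 [(283, 296), (365, 375), (419, 423)] [[27.0, -0.9, -28.0], [-31.5, -0.9, -28.0]]
323 [(283, 295), (364, 374), (419, 423)] [[27.0, 2.0, -28.0], [-31.5, 2.5, -28.0]]
```

View pics/w4.png

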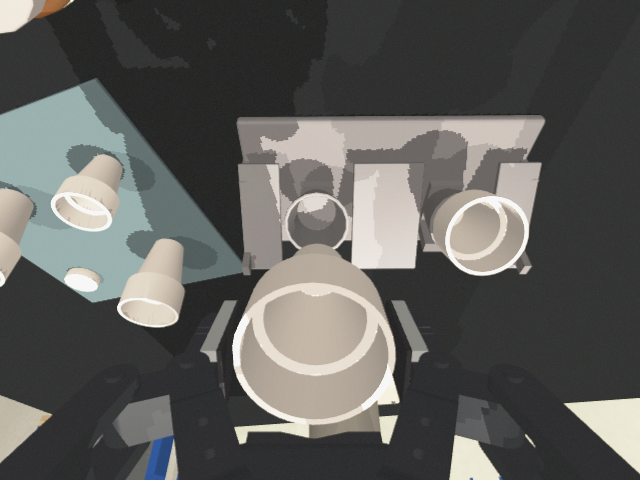

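Extraction is confirmed: the pocket is empty at (316,220), and the held rim spans rows 283–423 with its centre at about tool x −2 mm. Next, tool upright and over the target pot.

Run:
```python
from h import *
t,q=tool();_,up=rack(-14.3,0)
print(delta([507.8,99,192],up), q.inv().apply([0,0,60]))
```

```text
[ 3.0000e-02  3.2100e+01 -3.0000e-02 -1.5872e+02 -1.6239e+02  1.0182e+02] [-3.18877700e+01  3.75024939e-02 -5.08248829e+01]
```

Request:
pendant([
  [[0,4,0,-18,-18,12,45],[0,9,0,-40,-41,25,45],[0,15,0,-65,-67,41,45],[0,21,0,-92,-94,59,45],[0,27,0,-119,-122,76,45],[0,32.1,0,-146,-149,94,45],[0,32.1,0,-158.7,-162.4,101.8,45],[0,32.1,0,-158.7,-162.4,101.8,45]],
], grip_force=40)

```text
time: 5.58
tool_pos: [507.2, 99.6, 192.5]
tcp_rot: [179.9, -0.0, -14.2]
ft_force: [0.4, 0.2, 0.6]
finger_gap: 57.6
grip_force: 42.9
```

Run:
```python
from h import *
print(delta([507.8,99,192],rack(-14.3,0)[1]))
a=[]
for n,x0,y0,w in(("scene",320,150,90),("side",310,110,120)):
    s=r.snapshot(n);c=s["pixels"][y0:y0+170,x0:x0+w];cv2.imwrite(f"pics/{n}5.png",s["pixels"]);a.append(cv2.resize(c,(w*3,510),interpolation=2))
cv2.imwrite("pics/c5.png",np.hstack(a))
```

```text
[ 0.06 -0.03  0.09  0.77  0.47  0.54]
```

View pics/c5.png

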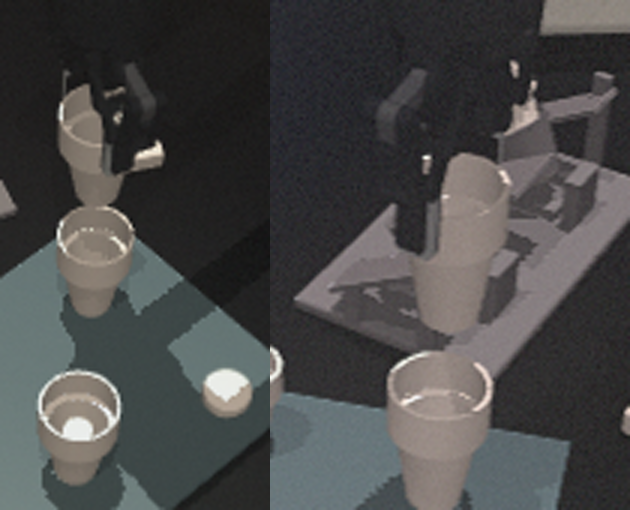

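The held pot hangs upright just above the target pot in both views. I'll check its foot centre against the target's axis.

Run:
```python
from h import *
for n,(x0,y0,x1,y1),sc,se in(("scene",(340,190,366,226),.455,.81),("side",(350,190,392,224),.66,.68)):
    s=r.snapshot(n);c=s["pixels"].astype(int)
    m=(c[...,2]-c[...,0]>10)&(c[...,2]>100)
    for y in range(y1-24,y1,2):
        b=np.nonzero(m[y,x0:x1])[0]+x0;print(y,(b.min(),b.max(),len(b)) if len(b) else None,end=" ")
    print()
    for uv in([352.8,213.2],) if n=="scene" else ([370.5,214.3],): print(n,cast(s,uv,135.5))
```

```text
202 (np.int64(341), np.int64(365), 14) 204 (np.int64(342), np.int64(365), 12) 206 (np.int64(343), np.int64(365), 13) 208 (np.int64(343), np.int64(359), 15) 210 (np.int64(344), np.int64(358), 15) 212 (np.int64(344), np.int64(358), 15) 214 (np.int64(345), np.int64(357), 13) 216 (np.int64(346), np.int64(356), 11) 218 (np.int64(348), np.int64(354), 7) 220 (np.int64(344), np.int64(359), 16) 222 (np.int64(341), np.int64(361), 21) 224 (np.int64(341), np.int64(363), 23) 
scene [[503.030387    99.28266744 135.5       ]]
200 (np.int64(357), np.int64(381), 25) 202 (np.int64(357), np.int64(381), 25) 204 (np.int64(358), np.int64(380), 23) 206 (np.int64(358), np.int64(380), 23) 208 (np.int64(358), np.int64(379), 22) 210 (np.int64(359), np.int64(379), 21) 212 (np.int64(359), np.int64(378), 20) 214 (np.int64(359), np.int64(378), 20) 216 (np.int64(360), np.int64(377), 18) 218 (np.int64(362), np.int64(376), 15) 220 (np.int64(370), np.int64(370), 1) 222 None 
side [[502.81722335  95.61033786 135.5       ]]
```

Run:
```python
from h import *
for n,uv in(("scene",[351.2,213.2]),("side",[369,213.8])):
    s=r.snapshot(n);print(n,cast(s,uv,135.5),cast(s,uv,133))
```

```text
scene [[505.81167767  97.13729368 135.5       ]] [[504.42827113  95.61973935 133.        ]]
side [[505.46405302  95.14100437 135.5       ]] [[506.15370223  92.12914965 133.        ]]
```

Request:
pendant([
  [[0,0,0,-0.4,-1.5,20,45],[0,0,0,-0.4,-1.5,45,45],[0,0,0,-0.4,-1.5,65,45],[0,0,0,-0.4,-1.5,80,45],[0,0,0,-0.4,-1.5,85,45],[0,0,0,-0.4,-1.5,85,45]],
], grip_force=40)

```text
time: 6.62
tool_pos: [508.8, 100.1, 108.2]
tcp_rot: [180.0, -0.1, -14.3]
ft_force: [0.5, 1.0, -0.7]
finger_gap: 58.1
grip_force: 42.9
```

Run:
```python
from h import *
a=[]
for n,x0,y0,w in(("scene",310,180,90),("side",310,180,120)):
    s=r.snapshot(n);c=s["pixels"][y0:y0+120,x0:x0+w];a.append(cv2.resize(c,(w*3,360),interpolation=2))
cv2.imwrite("pics/c6.png",np.hstack(a))
```

```text
(no output)
```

View pics/c6.png

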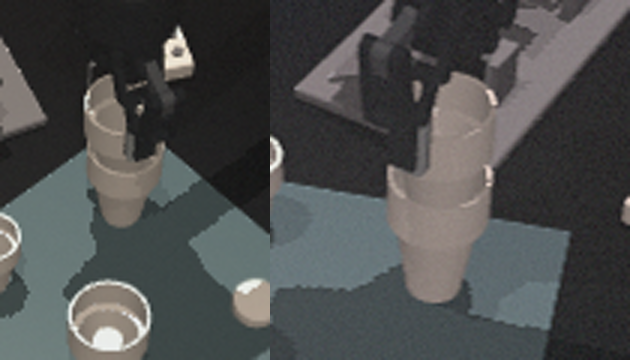

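The pot is well into the target with about 20 mm to go and no contact forces.

Request:
pendant([
  [[0,0,0,0,0,6,45],[0,0,0,0,0,11,45],[0,0,0,0,0,14,45],[0,0,0,0,0,16,45],[0,0,0,0,0,16,45]],
], grip_force=40)

```text
time: 7.35
tool_pos: [509.4, 100.6, 92.9]
tcp_rot: [-180.0, -0.2, -14.3]
ft_force: [-0.1, 2.4, 3.8]
finger_gap: 57.8
grip_force: 43.1
```

Request:
pendant([
  [[0,0,0,0,0,2,45],[0,0,0,0,0,3,45],[0,0,0,0,0,3,45]],
], grip_force=40)

```text
time: 7.72
tool_pos: [511.1, 101.5, 91.9]
tcp_rot: [-179.8, -0.4, -14.3]
ft_force: [0.1, 5.7, 12.9]
finger_gap: 57.7
grip_force: 43.8
```

Run:
```python
from h import *
a=[]
for n,x0,y0,w in(("scene",325,190,60),("side",330,190,70)):
    s=r.snapshot(n);c=s["pixels"][y0:y0+100,x0:x0+w];a.append(cv2.resize(c,(w*6,600),interpolation=2))
cv2.imwrite("pics/c7.png",np.hstack(a))
```

```text
(no output)
```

View pics/c7.png

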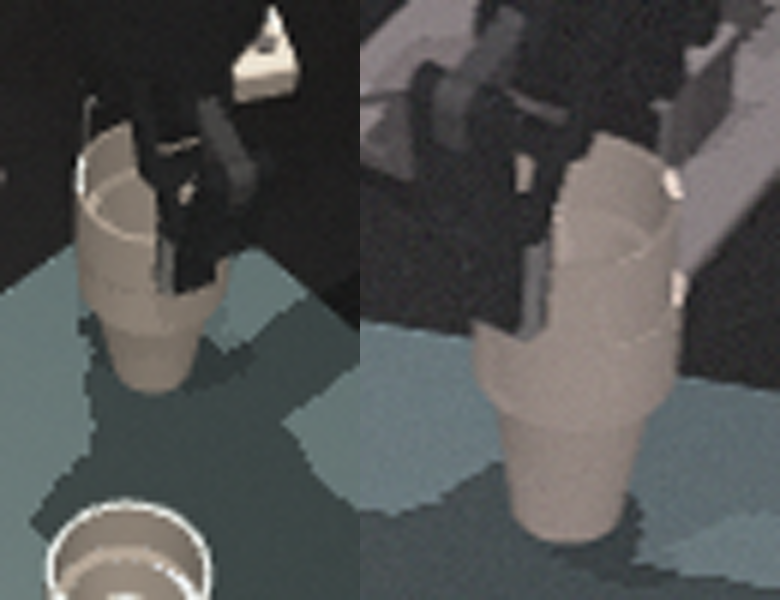

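The two collars meet with only a faint seam in both views, so the pot is home at 13 N. I'll release and rise.

Request:
pendant([
  [[0,0,0,0,0,0,45],[0,0,0,0,0,-1.5,58],[0,0,0,0,0,-2,72],[0,0,0,0,0,-2,85],[0,0,0,0,0,-2,85],[0,0,0,0,0,-30,85],[0,0,0,0,0,-80,85],[0,0,0,0,0,-130,85]],
], grip_force=40)

```text
time: 8.82
tool_pos: [507.8, 100.2, 219.8]
tcp_rot: [179.9, -0.0, -14.3]
ft_force: [0.9, 0.3, -0.3]
finger_gap: 85.1
grip_force: 0.0
```

Run:
```python
from h import *
for n,(x0,y0,x1,y1) in(("scene",(325,195,372,270)),("side",(335,195,395,290))):
    s=r.snapshot(n);g=cv2.cvtColor(s["pixels"],6);cv2.imwrite(f"pics/{n}8.png",s["pixels"])
    k=np.argwhere(g[y0:y1,x0:x1]>185)[:,::-1];e=cv2.fitEllipse(cv2.convexHull(k.astype(np.int32)));c=np.array(e[0])+[x0,y0]
    print(n,c,e[1],cast(s,c,115),cast(s,c,137))
print(delta([567,-208.4,104],rack()[1]))
```

```text
scene [355.61993217 210.77483082] (26.644962310791016, 43.17849349975586) [[482.10893191  85.33015863 115.        ]] [[494.56339534  98.67018417 137.        ]]
side [366.69964218 223.36567879] (20.985288619995117, 35.4196891784668) [[508.1297824   95.80266175 115.        ]] [[502.16731395 121.4040192  137.        ]]
[-1.6000e-01 -3.2670e+01  1.0000e-02  1.2866e+02  2.8601e+02  1.2271e+02]
```

Add to h.py:
```python
def rim(n,x0,y0,x1,y1,z,thr=185):
    s=r.snapshot(n);g=cv2.cvtColor(s["pixels"],6)
    k=np.argwhere(g[y0:y1,x0:x1]>thr)[:,::-1];e=cv2.fitEllipse(cv2.convexHull(k.astype(np.int32)));c=np.array(e[0])+[x0,y0]
    print(n,len(k),c.round(1),np.round(e[1],1),round(e[2]),cast(s,c,z)[0].round(1),k.min(0)+[x0,y0],k.max(0)+[x0,y0])
```

Run:
```python
from h import *
s=r.snapshot("scene");c=s["pixels"].astype(int);m=(c[...,2]-c[...,0]>8)&(c[...,2]>105)
for y in range(198,262,3):
    b=np.nonzero(m[y,330:372])[0]+330;print(y,(int(b.min()),int(b.max())) if len(b) else None,end=" ")
rim("scene",333,208,372,232,115);rim("side",335,195,395,245,115)
for z in(115,117,139):
    p=np.array([505.8,99.5,z]);
    for n in("scene","side"):
        s=r.snapshot(n);q=s["pose"][:3,:3].T@(p-s["pose"][:3,3]);q=q*[1,-1,-1]
        print(z,n,cv2.projectPoints(q[None],np.zeros(3),np.zeros(3),np.array([[s["fx"],0,s["cx"]],[0,s["fy"],s["cy"]],[0,0,1]]),np.array(s["D"],float))[0].ravel().round(1))
```

```text
198 (353, 371) 201 (354, 371) 204 (355, 371) 207 (356, 360) 210 (348, 354) 213 (342, 361) 216 (340, 363) 219 (340, 364) 222 (340, 364) 225 (339, 363) 228 (339, 364) 231 (339, 363) 234 (340, 363) 237 (339, 363) 240 (340, 362) 243 (342, 359) 246 (344, 357) 249 (344, 356) 252 (345, 355) 255 (349, 350) 258 None 261 None scene 38 [351.1 219.5] [19.4 25.2] 88 [506.2  98.6 115. ] [339 210] [364 228]
side 71 [369.2 228.2] [28.3 41.1] 119 [501.  106.5 115. ] [349 213] [384 244]
115 scene [351.5 219.7]
115 side [367.5 225. ]
117 scene [351.5 219.1]
117 side [367.5 224.1]
139 scene [352.  212.8]
139 side [368.2 213.7]
```

Scene rim at (351.1,219.5) matches a rim height of 115 mm, so the first pot is home. On to the second.

Run:
```python
from h import *
a,q=rack();print(delta(np.array([550.1,-203.9,81])+100*a,q))
```

```text
[ 7.0000e-02 -3.1990e+01 -5.0000e-02  1.6929e+02  2.8413e+02  5.2500e+01]
```

Request:
pendant([
  [[0,-3,0,18,28,4,85],[0,-8,0,42,70,10,85],[0,-13,0,68,114,18,85],[0,-18,0,95,159,26,85],[0,-23,0,121,204,35,85],[0,-28,0,148,249,44,85],[0,-32,0,169,284,52.5,85],[0,-32,0,169,284,52.5,85]],
], grip_force=40)

```text
time: 10.38
tool_pos: [599.9, -219.2, 158.1]
tcp_rot: [-180.0, 32.6, -14.5]
ft_force: [-0.7, 1.5, -1.0]
finger_gap: 85.0
grip_force: 0.0
```

Run:
```python
from h import *
a,q=rack();print(delta(np.array([550.1,-203.9,81]),q))
s=r.snapshot("wrist");g=cv2.cvtColor(s["pixels"],6)
for y in range(190,300,8): print(y,[(int(k[0]),int(k[-1])) for k in (lambda b:np.split(b,np.nonzero(np.diff(b)>1)[0]+1))(np.nonzero(g[y,230:400]>225)[0]+230) if len(k)])
for u in(290,300,310,320,330): print(u,[(int(k[0]),int(k[-1])) for k in (lambda b:np.split(b,np.nonzero(np.diff(b)>1)[0]+1))(np.nonzero(g[180:320,u]>225)[0]+180) if len(k)])
```

```text
[-0.15  0.62 -0.2  -2.23 -2.3  92.99]
190 [(230, 250), (397, 399)]
198 [(230, 253), (371, 374), (376, 376), (378, 378), (382, 383), (385, 388), (390, 399)]
206 [(230, 259), (358, 361), (363, 370), (372, 399)]
214 [(230, 262), (301, 322), (357, 399)]
222 [(230, 265), (282, 292), (296, 341), (357, 399)]
230 [(230, 269), (274, 286), (297, 329), (341, 350), (357, 398)]
238 [(230, 283), (302, 324), (345, 398)]
246 [(230, 280), (346, 352), (354, 397)]
254 [(230, 268), (273, 280), (345, 352), (356, 397)]
262 [(230, 267), (276, 283), (341, 348), (357, 396)]
270 [(230, 269), (281, 291), (334, 343), (355, 383)]
278 [(231, 272), (291, 334), (352, 385)]
286 [(232, 277), (347, 352), (354, 388)]
294 [(280, 287), (337, 344)]
290 [(218, 223), (270, 277), (296, 300)]
300 [(215, 236), (275, 282), (300, 304)]
310 [(213, 241), (277, 284), (302, 305)]
320 [(214, 240), (277, 283), (301, 304)]
330 [(216, 228), (273, 280), (298, 302)]
```

Run:
```python
from h import *
a,q=rack();s=r.snapshot("wrist");p=cast(s,[312.2,259.3],104.1)[0];print(p,delta(p-28.5*a,q))
```

```text
[ 563.49565312 -206.07726315  104.1       ] [-4.0000e-02  8.0000e-02 -6.0000e-02 -1.1800e+00 -8.5000e-01  1.0072e+02]
```

Request:
pendant([
  [[0,0,0,-2.4,-1,30,85],[0,0,0,-2.4,-1,65,85],[0,0,0,-2.4,-1,99,85],[0,0,0,-2.4,-1,99,85],[0,0,0,-2.4,-1,99,55],[0,0,0,-2.4,-1,99,45],[0,0,0,-2.4,-1,99,45],[0,0,0,-2.4,-1,99,45]],
], grip_force=40)

```text
time: 11.48
tool_pos: [551.9, -202.9, 87.8]
tcp_rot: [179.9, 31.6, -14.4]
ft_force: [2.4, 0.5, 6.9]
finger_gap: 57.1
grip_force: 41.7
```

Request:
pendant([
  [[0,0,0,0,0,-12,45],[0,0,0,0,0,-30,45],[0,0,0,0,0,-50,45],[0,0,0,0,0,-75,45],[0,0,0,0,0,-110,45],[0,0,0,0,0,-140,45],[0,0,0,0,0,-140,45],[0,0,0,0,0,-140,45]],
], grip_force=40)

```text
time: 12.48
tool_pos: [621.1, -220.5, 202.3]
tcp_rot: [180.0, 31.9, -14.3]
ft_force: [0.5, -0.3, -1.4]
finger_gap: 57.4
grip_force: 42.7
```

Run:
```python
from h import *
s,g=held(thr=190)
print(cast(s,[[234,352],[395,352]],-28))
print((np.nonzero(g[352,215:415]>200)[0]+215).tolist())
t,q=tool()
print(delta([507.8,99.5,222],rack(-14.3,0)[1]))
```

```text
305 [(270, 370), (372, 375), (377, 379), (381, 381), (383, 385), (387, 400)] [[31.8, -3.9, -28.0], [-20.6, -4.2, -28.0]]
314 [(270, 358), (360, 366), (368, 374), (376, 377), (379, 382), (384, 401)] [[31.8, -0.9, -28.0], [-21.1, -0.9, -28.0]]
323 [(270, 357), (359, 359), (361, 361), (363, 364), (366, 368), (370, 370), (372, 373), (375, 378), (381, 381), (383, 389), (392, 400), (414, 434)] [[31.8, 2.0, -28.0], [-36.6, 2.6, -28.0]]
[[  0.31356983 -29.15371914 -28.        ]
 [  0.29307448  27.71351038 -28.        ]]
[240, 241, 242, 243, 244, 245, 294, 295, 296, 297, 298, 299, 300, 301, 302, 303, 304, 305, 306, 307, 308, 309, 310, 311, 312, 313, 314, 315, 316, 317, 318, 319, 320, 321, 322, 323, 324, 325, 326, 327, 328, 329, 330, 331, 332, 333, 334, 335, 336, 337, 338, 339, 340, 341, 342, 382, 383, 384, 385, 386, 387, 388]
[ 2.0000e-02  3.2000e+01 -3.0000e-02 -1.7056e+02 -2.8195e+02  8.2650e+01]
```

Run:
```python
from h import *
s=r.snapshot("wrist");g=cv2.cvtColor(s["pixels"],6);hsv=s["pixels"].astype(int)
t,q=tool();C=np.eye(4);C[:3,:3]=q.as_matrix();C[:3,3]=t;s["pose"]=np.linalg.inv(C)@s["pose"]
for y in range(290,402,8):
    b=np.nonzero(g[y,215:415]>200)[0]+215;print(y,[(int(k[0]),int(k[-1])) for k in np.split(b,np.nonzero(np.diff(b)>1)[0]+1) if len(k)])
for u in(290,300,310,320,335):print(u,g[250:300:2,u].tolist(),"|",g[385:410,u].tolist())
for z in(-18,-20,-22): print(z,cast(s,[[314,401.5],[236,340],[392,340]],z).round(1).tolist())
```

```text
290 [(216, 232), (250, 267), (300, 328), (332, 332), (364, 374)]
298 [(225, 232), (245, 253), (255, 265), (297, 300), (302, 330), (366, 380)]
306 [(241, 247), (256, 266), (294, 297), (299, 326), (329, 330), (366, 385)]
314 [(238, 244), (257, 268), (292, 294), (296, 296), (299, 328), (330, 331), (364, 375), (381, 388)]
322 [(237, 242), (260, 272), (289, 292), (294, 332), (334, 334), (361, 372), (384, 390)]
330 [(237, 241), (265, 279), (286, 286), (289, 329), (331, 331), (355, 368), (385, 391)]
338 [(238, 242), (272, 330), (333, 334), (345, 362), (385, 391)]
346 [(238, 243), (282, 351), (384, 390)]
354 [(240, 246), (300, 334), (381, 387)]
362 [(245, 251), (377, 384)]
370 [(238, 257), (371, 380)]
378 [(257, 265), (363, 373)]
386 [(267, 278), (352, 363)]
394 [(282, 303), (327, 349)]
290 [189, 187, 189, 188, 188, 188, 191, 189, 232, 235, 235, 224, 187, 187, 191, 188, 190, 191, 193, 192, 194, 195, 194, 195, 195] | [191, 191, 190, 191, 191, 191, 207, 232, 247, 242, 235, 235, 220, 168, 157, 157, 156, 156, 156, 156, 157, 157, 157, 157, 156]
300 [189, 190, 191, 190, 189, 189, 190, 232, 235, 23
[... 467 characters left out ...]
 [191, 192, 190, 190, 191, 189, 189, 232, 235, 235, 235, 235, 235, 235, 235, 235, 217, 203, 203, 204, 204, 204, 204, 203, 204] | [191, 190, 190, 191, 192, 191, 190, 191, 190, 190, 242, 247, 247, 247, 247, 247, 150, 58, 58, 58, 58, 58, 56, 57, 60]
335 [191, 191, 190, 191, 191, 191, 191, 191, 219, 235, 236, 235, 235, 244, 202, 196, 197, 195, 196, 198, 196, 200, 197, 197, 197] | [187, 186, 187, 188, 189, 189, 188, 187, 244, 247, 247, 247, 247, 247, 225, 87, 58, 58, 56, 58, 56, 58, 57, 55, 57]
-18 [[-29.5, -0.9, -18.0], [-1.0, -30.4, -18.0], [-1.0, 28.6, -18.0]]
-20 [[-27.7, -0.9, -20.0], [0.3, -29.9, -20.0], [0.3, 28.1, -20.0]]
-22 [[-26.0, -0.9, -22.0], [1.6, -29.4, -22.0], [1.6, 27.7, -22.0]]
```

Run:
```python
from h import *
print(delta([506.4,99.7,225],rack(-14.3,0)[1]))
```

```text
[ 1.0000e-02  3.2040e+01 -3.0000e-02 -1.7317e+02 -2.8178e+02  8.0760e+01]
```

Request:
pendant([
  [[0,2,0,-15,-18,0,45],[0,6,0,-40,-50,4,45],[0,11,0,-66,-92,15,45],[0,16,0,-92,-138,28,45],[0,21,0,-117,-186,44,45],[0,26,0,-142,-232,60,45],[0,31,0,-165,-268,75,45],[0,32,0,-173.2,-281.8,80.8,45]],
], grip_force=50)

```text
time: 13.58
tool_pos: [504.3, 101.6, 224.9]
tcp_rot: [180.0, -0.1, -14.2]
ft_force: [0.8, 0.1, -0.5]
finger_gap: 57.0
grip_force: 53.2
```

Request:
pendant([
  [[0,0,0,0,0,0,45],[0,0,0,0,0,0,45]],
])

```text
time: 13.82
tool_pos: [507.5, 98.5, 225.6]
tcp_rot: [179.9, -0.1, -14.4]
ft_force: [0.2, 0.3, -2.0]
finger_gap: 57.2
grip_force: 53.2
```

Run:
```python
from h import *
print(delta([506.4,99.7,225],rack(-14.3,0)[1]))
s,g=held(z=-19.5,thr=225)
for n,(x0,y0,x1,y1) in(("scene",(336,170,368,232)),("side",(348,165,392,236))):
    s=r.snapshot(n);c=s["pixels"].astype(int);m=(c[...,2]-c[...,0]>10)&(c[...,2]>100)
    print(n,[(y,int(b.min()),int(b.max()),len(b)) for y in range(y0,y1,2) if len(b:=np.nonzero(m[y,x0:x1])[0]+x0)])
```

```text
[ 0.08 -0.06 -0.07 -1.32 -0.93  0.62]Traceback (most recent call last):
  File "<stdin>", line 3, in <module>
  File "h.py", line 29, in held
    print(u,[(int(k[0]),int(k[-1])) for k in gap if len(k)],cast(s,[[u,b.min()-.5],[u,b.max()+.5]],z).round(1).tolist())
                                                                       ~~~~~^^
    return umr_minimum(a, axis, None, out, keepdims, initial, where)
ValueError: zero-size array to reduction operation minimum which has no identity
```

Run:
```python
from h import *
print(r.sense()["finger_gap"],tool()[0])
for n,(x0,y0,x1,y1) in(("scene",(336,170,368,232)),("side",(348,165,392,236))):
    s=r.snapshot(n);c=s["pixels"].astype(int);m=(c[...,2]-c[...,0]>10)&(c[...,2]>100);cv2.imwrite(f"pics/{n}9.png",s["pixels"])
    print(n,[(y,int(b.min()),int(b.max()),len(b)) for y in range(y0,y1,2) if len(b:=np.nonzero(m[y,x0:x1])[0]+x0)])
```

```text
56.88552919818165 [507.6101257   98.24311034 225.57318842]
scene [(170, 345, 349, 5), (172, 341, 349, 9), (174, 340, 350, 11), (176, 339, 359, 15), (178, 339, 359, 16), (180, 339, 353, 15), (182, 339, 353, 15), (184, 338, 353, 16), (186, 338, 353, 16), (188, 337, 353, 17), (190, 337, 367, 20), (192, 338, 365, 17), (194, 339, 367, 18), (196, 341, 367, 20), (198, 342, 367, 26), (200, 342, 367, 26), (202, 342, 367, 26), (204, 342, 367, 26), (206, 343, 365, 23), (208, 344, 355, 12), (210, 346, 355, 10), (212, 343, 359, 17), (214, 341, 362, 22), (216, 341, 363, 23), (218, 340, 364, 25), (220, 340, 364, 25), (222, 340, 364, 25), (224, 339, 363, 25), (226, 339, 363, 25), (228, 339, 364, 26), (230, 339, 364, 26)]
side [(165, 351, 388, 23), (167, 351, 388, 23), (169, 351, 388, 22), (171, 351, 388, 23), (173, 351, 388, 23), (175, 351, 387, 23), (177, 352, 386, 28), (179, 354, 384, 31), (181, 355, 382, 28), (183, 356, 382, 27), (185, 356, 381, 26), (187, 357, 381, 25), (189, 357, 381, 25), (191, 357, 380, 24), (193, 358, 380, 23), (195, 358, 379, 22), (197, 358, 378, 21), (199, 358, 378, 21), (201, 359, 378, 20), (203, 360, 377, 18), (205, 362, 374, 13), (213, 365, 370, 6), (215, 358, 376, 19), (217, 354, 380, 27), (219, 350, 382, 33), (221, 349, 383, 35), (223, 349, 384, 36), (225, 349, 384, 36), (227, 349, 384, 36), (229, 349, 383, 34), (231, 350, 383, 34), (233, 349, 383, 35), (235, 349, 383, 35)]
```

Request:
pendant([
  [[0,0,0,-1.2,-1.3,10,45],[0,0,0,-2.5,-2.6,25,45],[0,0,0,-2.5,-2.6,40,45],[0,0,0,-2.5,-2.6,40,45],[0,0,0,-2.5,-2.6,40,45]],
])

```text
time: 14.6
tool_pos: [505.4, 102.6, 186.0]
tcp_rot: [180.0, -0.1, -14.3]
ft_force: [-0.2, 0.7, -0.1]
finger_gap: 56.7
grip_force: 53.2
```

Run:
```python
from h import *
print(r.sense()["finger_gap"],tool()[0])
for n,(x0,y0,x1,y1) in(("scene",(330,176,368,240)),("side",(340,185,395,245))):
    s=r.snapshot(n);c=s["pixels"].astype(int);m=(c[...,2]-c[...,0]>10)&(c[...,2]>100)
    print(n,[(y,int(b.min()),int(b.max()),len(b)) for y in range(y0,y1,2) if len(b:=np.nonzero(m[y,x0:x1])[0]+x0)])
```

```text
56.739991113976636 [505.42408813 102.57129591 185.98771946]
scene [(182, 362, 362, 1), (184, 346, 358, 8), (186, 342, 351, 10), (188, 342, 351, 10), (190, 341, 361, 15), (192, 340, 360, 16), (194, 341, 354, 14), (196, 341, 354, 14), (198, 339, 354, 15), (200, 339, 354, 16), (202, 339, 354, 16), (204, 339, 367, 18), (206, 340, 354, 15), (208, 342, 354, 13), (210, 343, 361, 15), (212, 343, 359, 17), (214, 340, 362, 22), (216, 340, 363, 24), (218, 340, 363, 24), (220, 340, 364, 25), (222, 340, 364, 25), (224, 339, 363, 25), (226, 339, 363, 25), (228, 339, 364, 26), (230, 339, 364, 26), (232, 339, 363, 25), (234, 339, 363, 25), (236, 339, 363, 25), (238, 339, 362, 24)]
side [(185, 350, 386, 22), (187, 350, 386, 21), (189, 350, 386, 22), (191, 350, 386, 21), (193, 351, 386, 21), (195, 350, 386, 22), (197, 350, 386, 23), (199, 351, 385, 24), (201, 353, 383, 27), (203, 355, 381, 27), (205, 355, 381, 27), (207, 355, 380, 25), (209, 357, 380, 24), (211, 357, 379, 23), (213, 357, 379, 23), (215, 356, 378, 23), (217, 352, 379, 27), (219, 350, 382, 33), (221, 349, 384, 36), (223, 349, 384, 36), (225, 349, 384, 36), (227, 349, 384, 36), (229, 349, 383, 34), (231, 349, 383, 35), (233, 349, 384, 36), (235, 349, 383, 35), (237, 349, 383, 35), (239, 349, 384, 36), (241, 349, 383, 35), (243, 349, 383, 35)]
```

Request:
pendant([
  [[0,0,0,0,0,12,45],[0,0,0,0,0,25,45],[0,0,0,0,0,35,45],[0,0,0,0,0,42,45],[0,0,0,0,0,42,45],[0,0,0,0,0,42,45]],
])

```text
time: 15.45
tool_pos: [505.7, 102.5, 144.3]
tcp_rot: [180.0, -0.1, -14.3]
ft_force: [-0.4, -0.4, -0.4]
finger_gap: 56.9
grip_force: 53.2
```

Run:
```python
from h import *
print(tool()[0],r.sense()["ft_force"])
for n,(x0,y0,x1,y1) in(("scene",(330,186,368,240)),("side",(340,195,395,245))):
    s=r.snapshot(n);c=s["pixels"].astype(int);m=(c[...,2]-c[...,0]>10)&(c[...,2]>100)
    print(n,[(y,int(b.min()),int(b.max()),len(b)) for y in range(y0,y1,2) if len(b:=np.nonzero(m[y,x0:x1])[0]+x0)])
```

```text
[505.7365534  102.49578057 144.28199238] [-0.41093178 -0.41712644 -0.43398155]
scene [(194, 367, 367, 1), (196, 349, 360, 2), (198, 344, 349, 6), (200, 341, 350, 10), (202, 341, 350, 10), (204, 340, 359, 15), (206, 340, 359, 15), (208, 340, 353, 14), (210, 339, 354, 16), (212, 339, 353, 15), (214, 339, 353, 15), (216, 339, 353, 15), (218, 339, 353, 15), (220, 339, 364, 16), (222, 339, 364, 18), (224, 339, 363, 24), (226, 339, 363, 25), (228, 339, 364, 26), (230, 339, 364, 26), (232, 339, 363, 25), (234, 339, 363, 25), (236, 339, 363, 25), (238, 339, 362, 24)]
side [(195, 361, 382, 17), (197, 368, 384, 17), (199, 367, 385, 19), (201, 366, 386, 21), (203, 367, 385, 19), (205, 366, 384, 19), (207, 349, 384, 22), (209, 349, 384, 22), (211, 349, 384, 21), (213, 349, 384, 22), (215, 350, 384, 20), (217, 349, 384, 22), (219, 350, 383, 21), (221, 349, 384, 28), (223, 349, 384, 36), (225, 349, 384, 36), (227, 349, 384, 35), (229, 349, 383, 35), (231, 349, 383, 35), (233, 349, 383, 35), (235, 349, 382, 34), (237, 349, 384, 36), (239, 349, 383, 35), (241, 349, 383, 35), (243, 349, 383, 35)]
```

Both views show the collars aligned within 1 px, with no side force, so I'll continue down.

Request:
pendant([
  [[0,0,0,0,0,3,45],[0,0,0,0,0,6,45],[0,0,0,0,0,9,45],[0,0,0,0,0,11,45],[0,0,0,0,0,11,45]],
])

```text
time: 16.18
tool_pos: [505.3, 102.5, 132.6]
tcp_rot: [180.0, -0.1, -14.3]
ft_force: [0.3, 0.4, -1.2]
finger_gap: 56.9
grip_force: 53.2
```

Request:
pendant([
  [[0,0,0,0,0,2,45],[0,0,0,0,0,4,45],[0,0,0,0,0,4,45]],
])

```text
time: 16.55
tool_pos: [506.0, 102.7, 129.4]
tcp_rot: [180.0, -0.2, -14.3]
ft_force: [0.4, 1.3, 2.5]
finger_gap: 56.8
grip_force: 53.4
```

Run:
```python
from h import *
for _ in range(2): print(r.sense()["ft_force"],tool()[0]);r.snapshot("side")
```

```text
[0.44604041 1.34035128 2.54796903] [505.9537594  102.6846079  129.41868721]
[-0.0931703   1.80349684  3.03938597] [505.91182319 102.64556388 129.43010786]
```

Request:
pendant([
  [[0,0,0,0,0,1.5,45],[0,0,0,0,0,3,45],[0,0,0,0,0,3,45]],
])

```text
time: 17.02
tool_pos: [507.7, 103.4, 128.7]
tcp_rot: [-179.9, -0.4, -14.3]
ft_force: [0.2, 3.1, 13.6]
finger_gap: 56.6
grip_force: 54.3
```

Request:
pendant([
  [[0,0,0,0,0,0,45],[0,0,0,0,0,-1.5,58],[0,0,0,0,0,-2,72],[0,0,0,0,0,-2,85],[0,0,0,0,0,-2,85],[0,0,0,0,0,-30,85],[0,0,0,0,0,-80,85],[0,0,0,0,0,-130,85]],
])

```text
time: 18.02
tool_pos: [504.7, 102.5, 256.6]
tcp_rot: [179.9, -0.0, -14.3]
ft_force: [0.9, -0.3, 1.0]
finger_gap: 85.4
grip_force: 0.0
```

Request:
pendant([
  [[0,0,0,0,0,0,85],[0,0,0,0,0,0,85]],
])

```text
time: 18.27
tool_pos: [505.2, 102.5, 255.4]
tcp_rot: [179.9, -0.1, -14.3]
ft_force: [-0.5, 0.4, -1.1]
finger_gap: 84.6
grip_force: 0.0
```

Run:
```python
from h import *
for n,(x0,y0,x1,y1) in(("scene",(330,190,370,262)),("side",(335,190,395,290))):
    s=r.snapshot(n);c=s["pixels"].astype(int);m=(c[...,2]-c[...,0]>10)&(c[...,2]>100);cv2.imwrite(f"pics/{n}10.png",s["pixels"])
    print(n,[(y,int(b.min()),int(b.max()),len(b)) for y in range(y0,y1,2) if len(b:=np.nonzero(m[y,x0:x1])[0]+x0)])
rim("scene",328,266,368,302,85)
```

```text
scene [(190, 349, 369, 20), (192, 350, 369, 18), (194, 351, 369, 19), (196, 352, 369, 18), (198, 352, 367, 16), (200, 353, 369, 17), (202, 346, 369, 24), (204, 343, 369, 27), (206, 341, 365, 25), (208, 340, 364, 25), (210, 340, 364, 25), (212, 340, 364, 24), (214, 339, 364, 25), (216, 339, 364, 26), (218, 339, 363, 23), (220, 339, 363, 22), (222, 339, 363, 25), (224, 339, 363, 25), (226, 339, 363, 25), (228, 339, 364, 26), (230, 339, 364, 26), (232, 339, 363, 25), (234, 339, 363, 25), (236, 339, 363, 25), (238, 339, 362, 24), (240, 340, 362, 23), (242, 342, 360, 19), (244, 343, 358, 16), (246, 343, 357, 15), (248, 344, 357, 14), (250, 344, 356, 13), (252, 345, 355, 11), (254, 346, 353, 8)]
side [(192, 348, 348, 1), (200, 355, 376, 19), (202, 355, 380, 26), (204, 353, 382, 30), (206, 351, 384, 34), (208, 350, 385, 36), (210, 351, 385, 35), (212, 349, 385, 37), (214, 349, 384, 34), (216, 349, 384, 34), (218, 349, 383, 35), (220, 349, 383, 35), (222, 349, 383, 35), (224, 349, 385, 37), (226, 349, 384, 36), (228, 350, 384, 35), (230, 350, 383, 34), (232, 350, 384, 35), (234, 349, 383, 35), (236, 349, 383, 35), (238, 349, 383, 35), (240, 349, 383, 35), (242, 350, 383, 34), (244, 349, 382, 34), (246, 350, 382, 33), (248, 350, 382, 33), (250, 349, 381, 33), (252, 350, 381, 32), (254, 350, 381, 32), (256, 351, 380, 30), (258, 353, 379, 27), (260, 354, 377, 24), (262, 354, 376, 23), (264, 354, 375, 22), (266, 355, 375, 21), (268, 355, 374, 20), (270, 355, 374, 20), (272, 355, 373, 19), (274, 356, 372, 17), (276, 357, 372, 16), (278, 358, 370, 13), (280, 362, 366, 5)]
scene 142 [346.  284.8] [22.8 27.1] 93 [610.2 210.1  85. ] [333 274] [359 296]
```

The stack is straight and its rim rose another 30 mm (side top row 213→199, scene 210→201). The stopper pot hasn't moved and the gripper is clear, so I'm handing in.

```bash
python3 -c "
from bench import r
print(r.hand_in())"
```

```text
the job is handed in; nothing more can be done
None
```

Job handed in: both rack pots are nested in the stopper-free standing pot, each pressed home at about 13 N, and the cameras show a straight, free-standing stack; the hand-in printed no verdict.

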